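Seat a taper arbor in its socket and tap it home

ROBOT

A 7-joint arm with a two-finger parallel gripper is mounted at the origin on the work surface; the furniture and walls round the work are solid. World frame = base frame: x ahead of the robot, y to its left, z up, the work surface at z = 0. Lengths are in m, angles in rad, forces in N, time in s.
With the tool pointing down it reaches from about 0.425 to 0.95 m from the base axis. Payload 4.7 kg.
Tool frame: the origin (TCP) lies on the centre line of the jaws, within the pads' length; the fingertips stand robot.nose_length ahead of it and the grasp point (between the pads) lies 8 mm behind it (robot.nose_length is the distance from the TCP to the fingertips, in m); z points along the fingers, y is the line along which they close (so a half turn about z gives the same grasp; the last joint's range is limited). The gripper opens to 85 mm and grips with 20 to 120 N. Pads are 22 mm wide; open, the fingers measure 114 mm over their backs; the gripper's body (76 mm by 85 mm) begins 54 mm behind the grasp point. The pads swing forward as they close: fully open they stand 13 mm farther back than shut.
Start: joints at [-1.328, 0.469, -0.049, 1.532, 0.024, 1.141, -0.082], TCP at [0.181, 0.65, 0.242] pointing down, gripper open.
Joint ranges: [-2.59, 2.59], [-0.33, 1.99], [-1.39, 1.29], [0.1, 2.45], [-1.04, 4.18], [0.21, 1.99], [-2.66, 2.66]. Speed limits (rad/s): [2.57, 2.57, 3.14, 3.14, 3.14, 3.14, 3.14].

INTERFACE

Orientations are given as [roll, pitch, yaw] about the fixed x, y, z axes, in that order (R = Rz(yaw) Ry(pitch) Rx(roll)).
In Python, from plant import robot gives the robot as it stands. Calls block until the motion is done:
- robot.goto(position, orientation): joint-space move of the TCP to a pose.
- robot.move_straight(position, vel=0.15, attitude=None, contact_N=None): straight line of the TCP; attitude=None keeps the orientation; vel is the mean speed in m/s. With contact_N (N) it stops when the force on the tool has changed by that much, and returns True; else False.
- robot.move_joints(angles): joint-space move.
- robot.grip(opening, strength=None): opening from 0.0 (shut) to 1.0 (fully open); strength is the grip in N (None keeps the last); returns when the fingers have stopped.
- robot.sleep(seconds).
- robot.inverse_kinematics(position, orientation): joint angles nearest the present ones, or None.
- robot.sense(): the state.
- robot.grab_frame(name): name is "scene" or "side" or "wrist"; returns a dict with "image" (480x640x3 uint8, red, green, blue), "range_z" (480x640 float32, m along the optical axis (not along the pixel's ray), 0 where there is no reading), "fx", "fy", "cx", "cy" (pixels), "dist_coeffs" ([k1, k2, p1, p2, k3] as OpenCV has them; the pictures are not rectified), "R" (3x3) and "t" (3): a world point X has camera coordinates R X + t. Camera axes: x right, y down, z forward; pixel columns grow to the right and rows downward; lengths in m; the calibration is good to about 2 mm. A picture is of the moment at which its call begins.
A pose or a line that the arm cannot do raises robot.IKError and nothing moves.
- robot.close_job(): hands the job in; it is judged then, once.
The state is a dict: "t": time; "joint_pos": joint angles; "joint_velocities": joint speeds; "effort": joint torques, N m; "tcp_pos": TCP position; "tcp_rot": TCP orientation; "wrist_force": force on the tool from outside, world axes, zero at the start; "torque": the same for the moment, N m; "opening": opening from 0.0 (shut) to 1.0 (fully open); "gripper_force": force on a finger pad.
Only numpy, scipy, OpenCV 4.12 (cv2) and the standard library are available. Lean on these libraries where they do the work, as an engineer would, in place of code of your own. Each camera call takes 0.05 s, during which the arm holds its last target. There are 200 camera calls.

TASK

Take the tall taper-shank arbor out of the holder, set it loosely in the taper socket and let go; then drive it down with gentle taps or pushes of the brass block on its top, not with the gripper and never with more than 35 N, until it bottoms firmly on the stop inside the socket and is locked there. Stand the brass block back upright on the open bench. Leave the short plug in the holder.

Things in the scene. Friction and masses are not known exactly. Their poses are not given: they have to be found in the camera images.
- arbor_grip (a point): Centre of the plain round upper body of the taper arbor (steel, loose, 0.20 kg): body 26 mm diameter, 56 mm high, its flat top 28 mm above this point; z up its axis. Arbor 110 mm tall, this point 82 mm above its lower end. Starts upright in one of the holder's holes, collar on the holder's top; the taller of the two things there.
- arbor_collar (a point): Centre of the underside of the arbor's collar (38 mm diameter, 8 mm high), 36 mm below arbor_grip. Below it is the tapered shank, 46 mm long: 25.7 mm diameter at the collar, 16 mm at the tip (half angle 6 degrees).
- socket_face (a point): Centre of the flat top face of the taper socket: round steel housing, 72 mm diameter, on a dark plate 110x90 mm, fixed; face 70 mm above the bench; z up. Mouth 29 mm diameter; in it six sprung segments form the matching taper. Set in by its own weight, the arbor stands with its collar 14 to 18 mm above the face; a push of over 2 N already wedges it deeper.
- socket: The socket's base plate with the stop deep inside, origin under its centre. The stop is set differently each time and cannot be seen: the arbor bottoms on it with its collar 1 to 11 mm above the face. On the way down the resistance grows steadily, to at most 22 N; on the stop the force climbs steeply, so 25 N on its top always bottoms it. The arbor sticks where it was driven to.
- tapper_grip (a point): Point on the handle of the brass tapping block (loose, 0.45 kg, 95 mm tall, stands upright on the bench), 66 mm above its underside; z up its axis. Foot 44 mm diameter, 40 mm high, with a flat underside to tap with; above it a round handle 26 mm diameter, 55 mm high, its top 29 mm above this point.
- holder: Grey plastic holder block (fixed), 64x130 mm (x, y), 50 mm high; origin at the centre of its underside. Two vertical holes 30 mm diameter, 48 mm deep, at y = +32 and y = -32 mm of its own frame: one has the arbor, the other the stub plug.
- stub_plug: Short steel plug (loose, 0.12 kg) in the other hole of the holder: collar 38 mm diameter like the arbor's, but above it only a thin knob 16 mm diameter, 18 mm high. Origin at the lower end of its shank, 44 mm below the collar. To be left there.
There are look-alikes about, which are no part of the job. Leave any green look-alike of the part that bears tapper_grip alone.

How it is judged:
On the way, in this order (a step that is already met when the one before it is completed fails the run):
1. the arbor stands loosely in the socket, upright, and the gripper has let go: collar 12.5 to 21 mm above the face (horizontal distance between arbor_grip and socket_face below 0.004 m and angle between arbor_grip's own z axis and vertical below 0.06 rad and z of arbor_grip in the frame of socket_face between 0.0485 and 0.057 m and contact force between the arm and arbor below 0.2 N), for 0.2 s.
2. under the brass block the arbor is driven down until its tip bears on the stop in the socket with at least 3 N (horizontal distance between arbor_grip and socket_face below 0.004 m and angle between arbor_grip's own z axis and vertical below 0.06 rad and z of arbor_grip in the frame of socket_face below 0.0485 m and contact force between tapper and arbor above 1 N and contact force between socket and arbor above 3 N).
At the end, for the whole second after the job is handed in: The arbor is still locked down in the socket: upright within 0.06 rad, centred within 4 mm, collar less than 12.5 mm above the socket's face. The brass block stands upright on the bench (0.06 rad, 5 mm in height); the stub plug is within 20 mm of its start; all released (horizontal distance between arbor_grip and socket_face below 0.004 m and angle between each of arbor_grip, tapper_grip's own z axis and vertical below 0.06 rad and z of arbor_grip in the frame of socket_face below 0.0485 m and height (world z) of tapper_grip between 0.061 and 0.071 m and distance of stub_plug from where it was at the start of the episode below 0.02 m); the robot touches nothing.
It fails at once if the block strikes or presses the arbor with more than 35 N (contact force between tapper and arbor above 35 N).
It fails at once if the gripper or arm bears on the arbor when its collar is less than 12.5 mm above the socket's face (driven by the gripper, not the block) (horizontal distance between arbor_grip and socket_face below 0.004 m and angle between arbor_grip's own z axis and vertical below 0.06 rad and z of arbor_grip in the frame of socket_face below 0.0485 m and contact force between the arm and arbor above 1 N).
It fails at once if the stub plug is pulled out or knocked over (moved 20 mm) (distance of stub_plug from where it was at the start of the episode above 0.02 m).
It also fails if it takes over 72 s, if anything falls off the work surface, if the arm or the gripper's body presses on something with over 40 N, if the wrist force passes 120 N, or if a joint passes its speed limit or range.

## Working session

There is one attempt and no reset: what is moved stays moved. The work goes in short steps, each a Python script; the robot and the scene stay as the last script left them, time stands still between calls to the robot, and variables do not carry over. Pictures are saved under pics/ and viewed, at most 10 in all, crops included, and the job is handed in when it is done.

```bash
ls; mkdir -p pics
python3 - <<'E'
from plant import robot
import cv2,numpy as np,pickle
s=robot.sense();print(s['t'],s['tcp_pos'],s['tcp_rot'],s['wrist_force'],robot.nose_length)
F={n:robot.grab_frame(n) for n in("scene","side")}
pickle.dump(F,open('f0.pkl','wb'))
for n in F:
    f=F[n];cv2.imwrite(f'pics/{n}0.png',f['image'][...,::-1]);print(n,f['fx'],f['fy'],f['cx'],f['cy'],f['dist_coeffs'],-np.array(f['R']).T@f['t'],(f['range_z']>0).mean())
E
```

```text
pics
0.0 [0.1810799 0.6496818 0.2412501] [-3.13966238e+00  8.91882242e-05  2.86975287e+00] [-0.39012298 -0.79322182  0.01490613] 0.011
scene 486.91345236486154 486.91345236486154 323.0210143187238 237.76054858021564 [-0.06117218  0.          0.          0.          0.        ] [0.4219068  0.69972375 0.68631032] 0.816357421875
side 463.09818622243296 463.09818622243296 318.77210807697924 238.22040381644646 [-0.06869303  0.          0.          0.          0.        ] [0.37585007 0.4554848  0.77887685] 0.9960579427083334
```

View pics/scene0.png

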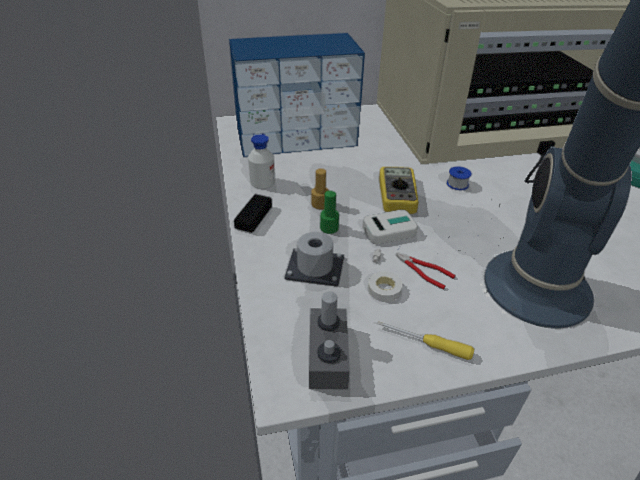

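View pics/side0.png

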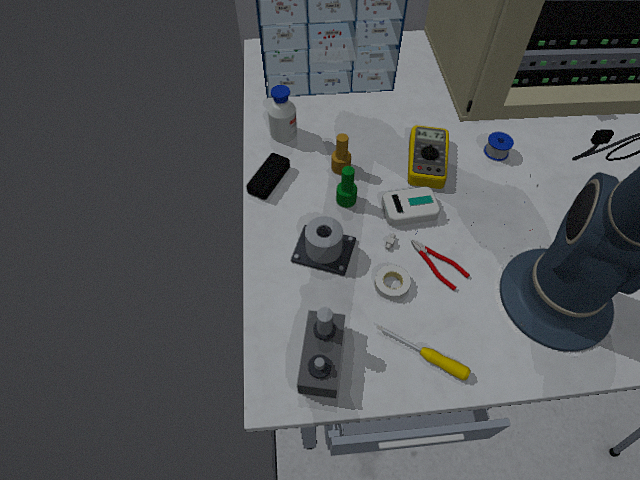

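Candidates for the tapping block are the brass/orange one at scene (320,188) and the green one at (330,212). The green one is the look-alike to avoid. The tall thing in the holder is at (329,308) and the short plug at (328,350). I'll confirm this in a crop and measure.

```bash
cat > h.py <<'E'
import numpy as np,cv2
def cloud(f):
    v,u=np.mgrid[0:480,0:640]; K=np.array([[f['fx'],0,f['cx']],[0,f['fy'],f['cy']],[0,0,1]])
    n=cv2.undistortPoints(np.stack([u,v],-1).reshape(-1,1,2).astype(float),K,np.array(f['dist_coeffs'])).reshape(480,640,2)
    z=f['range_z'][...,None]; C=np.concatenate([n*z,z],-1)
    return (C-f['t'])@np.array(f['R'])
def ray(f,px,h):
    "pixels -> points on the plane z=h"
    K=np.array([[f['fx'],0,f['cx']],[0,f['fy'],f['cy']],[0,0,1]]);R=np.array(f['R'])
    n=cv2.undistortPoints(np.array(px,float).reshape(-1,1,2),K,np.array(f['dist_coeffs'])).reshape(-1,2)
    d=np.c_[n,np.ones(len(n))]@R; c=-R.T@f['t']
    return c+d*((h-c[2])/d[:,2])[:,None]
def top(f,px,h,r,tol=.006):
    "disc at height h near pixel: range mask -> contour -> plane h -> enclosing circle"
    P=cloud(f); c=ray(f,[px],h)[0]
    m=(abs(P[...,2]-h)<tol)&(np.hypot(P[...,0]-c[0],P[...,1]-c[1])<r*1.9)&(f['range_z']>0)
    vs,us=np.nonzero(m)
    Q=ray(f,np.c_[us,vs],h)[:,:2].astype(np.float32)
    (x,y),rr=cv2.minEnclosingCircle(Q)
    return np.round([x,y,rr,*Q.mean(0),P[m][:,2].mean(),len(Q)],4)
E
python3 - <<'E'
import pickle,cv2,numpy as np
from h import *
F=pickle.load(open('f0.pkl','rb'))
pts=dict(arbor=[(329,295),(325,312),.114,.013],tapper=[(320,172),(342,138),.095,.013],green=[(330,195),(348,171),.095,.013],socket=[(315,243),(324,233),.07,.036],stub=[(328,344),(319,362),.076,.008])
for k,(a,b,h,r) in pts.items():
    for n,p in (('scene',a),('side',b)):print(k,n,top(F[n],p,h,r),ray(F[n],[p],h)[0].round(3))
for n in F:
    P=cloud(F[n]);m=(abs(P[...,2]-.05)<.004)&(P[...,1]>-1)
    c=ray(F[n],[(328,350) if n=='scene' else (320,362)],.05)[0]
    m&=np.hypot(P[...,0]-c[0],P[...,1]-c[1])<.13
    v,u=np.nonzero(m);Q=ray(F[n],np.c_[u,v],.05)[:,:2].astype(np.float32);r=cv2.minAreaRect(Q);print(n,r,len(Q))
f=F['side']['image'];a=cv2.resize(f[120:220,300:400],(400,400),interpolation=2);b=cv2.resize(f[300:400,280:380],(400,400),interpolation=2)
cv2.imwrite('pics/crop.png',np.hstack([a,b])[...,::-1])
E
```

```text
arbor scene [4.193e-01 1.604e-01 1.510e-02 4.192e-01 1.604e-01 1.130e-01 1.790e+02] [0.42  0.155 0.114]
arbor side [4.191e-01 1.597e-01 1.360e-02 4.188e-01 1.593e-01 1.130e-01 2.060e+02] [0.419 0.154 0.114]
tapper scene [ 4.499e-01 -2.458e-01  1.770e-02  4.494e-01 -2.475e-01  9.420e-02
  7.300e+01] [ 0.452 -0.245  0.095]
tapper side [ 4.502e-01 -2.488e-01  1.520e-02  4.497e-01 -2.492e-01  9.420e-02
  1.030e+02] [ 0.449 -0.249  0.095]
green scene [ 4.246e-01 -1.574e-01  1.720e-02  4.251e-01 -1.584e-01  9.410e-02
  8.600e+01] [ 0.426 -0.155  0.095]
green side [ 4.248e-01 -1.589e-01  1.520e-02  4.249e-01 -1.593e-01  9.390e-02
  1.220e+02] [ 0.424 -0.16   0.095]
socket scene [ 4.501e-01 -2.370e-02  3.800e-02  4.505e-01 -2.270e-02  6.920e-02
  6.480e+02] [ 0.451 -0.025  0.07 ]
socket side [ 4.509e-01 -2.560e-02  3.670e-02  4.505e-01 -2.470e-02  6.890e-02
  8.390e+02] [ 0.449 -0.023  0.07 ]
stub scene [4.163e-01 2.242e-01 9.100e-03 4.171e-01 2.242e-01 7.470e-02 7.100e+01] [0.419 0.223 0.076]
stub side [4.169e-01 2.219e-01 8.400e-03 4.165e-01 2.219e-01 7.540e-02 8.800e+01] [0.416 0.222 0.076]
scene ((0.4184266924858093, 0.191600501537323), (0.0625009834766388, 0.13422615826129913), 2.4257171154022217) 1720
side ((0.4179275929927826, 0.1902572512626648), (0.06432890146970749, 0.13068920373916626), 2.4314663410186768) 2060
```

View pics/crop.png

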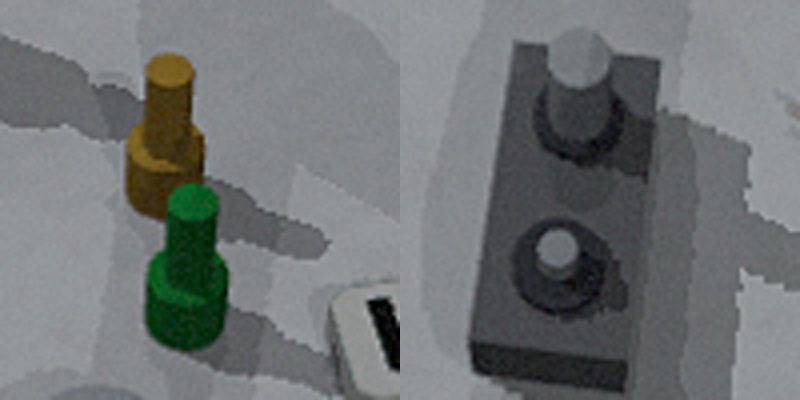

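The crop confirms it: brass block on the left at the top, green look-alike below it, tall arbor at the top of the holder and thin-knob plug below. The sizes match, so I'll hover the wrist camera over the arbor and socket.

Run:
```python
from plant import robot
import pickle,cv2,numpy as np
from h import *
F=pickle.load(open('f0.pkl','rb'))
P=cloud(F['side']);print('dark',P[300,100],P[100,150],P[300,235]);P=cloud(F['scene']);print(P[300,100],P[100,150])
for nm,p in (('arb',(.419,.16)),('soc',(.4505,-.0245)),('tap',(.45,-.248))):
  for y in (np.pi/2,-np.pi/2):
    for z in (.3,.08): 
        q=robot.inverse_kinematics([*p,z],[np.pi,0,y]);print(nm,y,z,None if q is None else np.round(q,2))
```

```text
dark [0.52446888 0.35999655 0.53346022] [0.57761757 0.16190667 0.51256254] [0.58896264 0.11641696 0.02123307]
[0.4219068  0.69972375 0.68631032] [0.45739476 0.61356555 0.64714153]
arb 1.5707963267948966 0.3 [-0.89  0.02  0.45  1.98 -0.01  1.14 -0.44]
arb 1.5707963267948966 0.08 [-0.76  0.35  0.37  2.22 -0.22  0.6  -0.24]
arb -1.5707963267948966 0.3 [ 0.63  0.18 -1.19  1.92  0.18  1.16  2.51]
arb -1.5707963267948966 0.08 [-0.3   0.35 -0.19  2.2   0.11  0.61  2.57]
soc 1.5707963267948966 0.3 [-0.74  0.02  0.73  1.99 -0.02  1.14 -0.01]
soc 1.5707963267948966 0.08 [-0.62  0.42  0.73  2.23 -0.47  0.64  0.44]
soc -1.5707963267948966 0.3 None
soc -1.5707963267948966 0.08 [-0.88  0.59  1.11  2.24 -0.79  0.78 -2.36]
tap 1.5707963267948966 0.3 [-0.36  0.2   0.92  1.87 -0.17  1.15  0.62]
tap 1.5707963267948966 0.08 [-0.26  0.58  0.92  2.1  -0.67  0.78  1.08]
tap -1.5707963267948966 0.3 [-0.5   0.25  1.12  1.88 -0.24  1.17 -2.44]
tap -1.5707963267948966 0.08 [-0.37  0.7   1.11  2.1  -0.84  0.88 -1.9 ]
```

Run:
```python
from plant import robot
import pickle,cv2,numpy as np
from h import *
robot.move_straight([.2,.44,.3],vel=.3)
D=[np.pi,0,np.pi/2]
robot.goto([.40,.15,.3],D); print(robot.sense()['t'],robot.sense()['joint_pos'].round(2) if hasattr(robot.sense()['joint_pos'],'round') else robot.sense()['joint_pos'])
f1=robot.grab_frame('wrist')
robot.goto([.435,-.03,.3],D); f2=robot.grab_frame('wrist');s=robot.sense();print(s['t'],s['joint_pos'],s['wrist_force'])
pickle.dump((f1,f2),open('f1.pkl','wb'))
cv2.imwrite('pics/w1.png',np.hstack([cv2.resize(f['image'],(400,300)) for f in (f1,f2)])[...,::-1])
for f in (f1,f2): print(-np.array(f['R']).T@f['t'])
def px(f,X):
    c=np.array(f['R'])@X+f['t'];return c[:2]/c[2]*f['fx']+[f['cx'],f['cy']]
for f,X,r in ((f1,[.419,.1597,.114],.013),(f2,[.4505,-.0245,.07],.036)):
    p=px(f,np.array(X));print(p,top(f,p,X[2],r))
```

```text
2.3083 [-0.87 -0.02  0.41  2.02  0.01  1.14 -0.46]
3.1667 [-0.66869886 -0.01069966  0.64287091  2.01471303  0.00670047  1.13568176
 -0.02492465] [ 0.24712691  0.42935788 -0.07240845]
[0.3985868  0.2326205  0.43100404]
[0.43408772 0.05261853 0.43108788]
[343.15508678 206.08024501] [4.174e-01 1.569e-01 1.320e-02 4.176e-01 1.571e-01 1.133e-01 6.640e+02]
[336.44985068 200.37492269] [ 4.494e-01 -2.870e-02  3.570e-02  4.494e-01 -2.780e-02  6.920e-02
  3.299e+03]
```

View pics/w1.png

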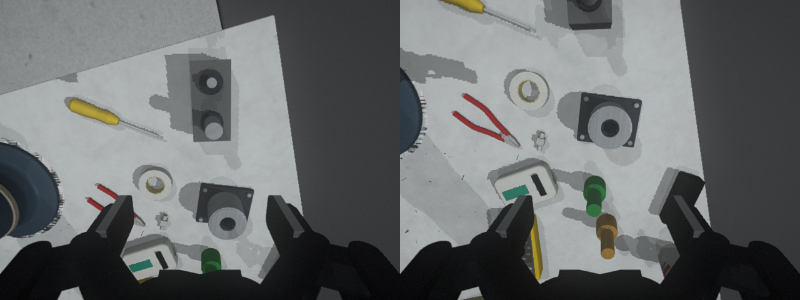

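Run:
```python
from plant import robot
import pickle,cv2,numpy as np
from h import *
D=[np.pi,0,np.pi/2]
robot.goto([.4182,.1585,.2],D)
robot.grip(.75)
print(robot.move_straight([.4182,.1585,.079],vel=.1,contact_N=6))
s=robot.sense();print(s['tcp_pos'],s['wrist_force'],s['t'])
robot.grip(0.,40);s=robot.sense();print(s['opening'],s['gripper_force'],s['tcp_pos'],s['wrist_force'])
robot.move_straight([.4182,.1585,.17],vel=.1)
s=robot.sense();print(s['opening'],s['gripper_force'],s['tcp_pos'],s['wrist_force'],s['t'])
F={n:robot.grab_frame(n) for n in ('scene','side')};pickle.dump(F,open('f2.pkl','wb'))
cv2.imwrite('pics/g1.png',np.hstack([cv2.resize(F['side']['image'][180:420,220:420],(400,480)),cv2.resize(F['scene']['image'][180:420,220:420],(400,480))])[...,::-1])
```

```text
False
[0.41860884 0.15867113 0.0794627 ] [-0.74228631 -0.33684186  0.01743973] 5.7417
0.2929544806752017 39.06853258609772 [0.41852949 0.1586662  0.07941314] [-0.10940169 -0.96943919  4.82902248]
0.2929756999946134 39.33796942234039 [0.41764845 0.15828848 0.16940128] [ 0.40085188  0.54197876 -2.14643722] 7.225
```

View pics/g1.png

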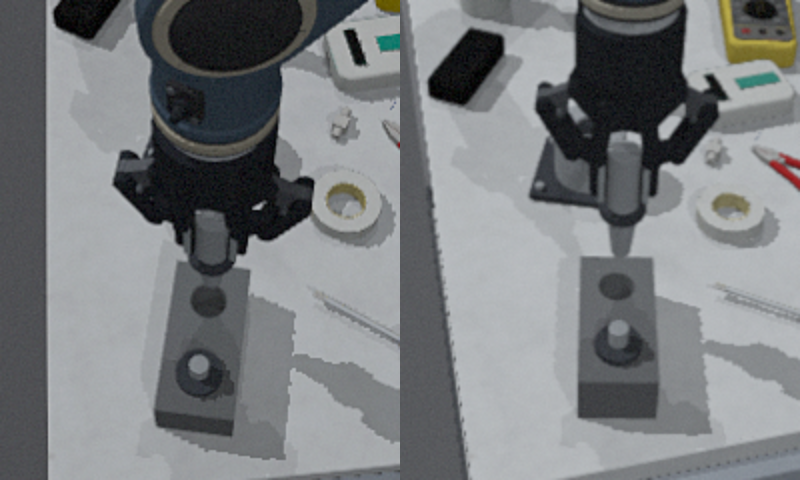

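Run:
```python
from plant import robot
import numpy as np
D=[np.pi,0,np.pi/2]
X=[.450,-.0268]
robot.move_straight([.4182,.1585,.2],vel=.15)
robot.goto([*X,.2],D)
print(robot.move_straight([*X,.125],vel=.06,contact_N=4)); s=robot.sense();print(s['tcp_pos'],s['wrist_force'],s['t'])
if s['tcp_pos'][2]<.127:
    c=robot.move_straight([*X,.1144],vel=.01,contact_N=1.5);s=robot.sense();print(c,s['tcp_pos'],s['wrist_force'],'collar',s['tcp_pos'][2]-.0294-.07)
```

```text
False
[ 0.45019216 -0.02681666  0.12529347] [-0.6148321   1.1178252  -2.33407125] 9.85
True [ 0.45050336 -0.02697457  0.11663182] [ 1.27511592  0.16318356 -1.21841455] collar 0.017231823013989428
```

Run:
```python
from plant import robot
import pickle,cv2,numpy as np
from h import *
robot.grip(.6); robot.sleep(.4)
p=robot.sense()['tcp_pos']
robot.move_straight([p[0],p[1],.25],vel=.12)
robot.goto([.435,-.19,.3],[np.pi,0,np.pi/2])
F={n:robot.grab_frame(n) for n in ('scene','side','wrist')};pickle.dump(F,open('f3.pkl','wb'));print(robot.sense()['t'])
def px(f,X):
    c=np.array(f['R'])@X+f['t'];return c[:2]/c[2]*f['fx']+[f['cx'],f['cy']]
for n in F:
  for nm,X,r in (('arb',[.450,-.0265,.15],.013),('tap',[.45,-.248,.095],.013)):
    try: print(n,nm,top(F[n],px(F[n],np.array(X)),X[2],r,.008))
    except Exception as e: print(n,nm,'none')
cv2.imwrite('pics/p1.png',np.hstack([cv2.resize(F['wrist']['image'],(400,300)),cv2.resize(F['side']['image'][150:300,240:440],(400,300))])[...,::-1])
```

```text
13.5333
scene arb [ 4.512e-01 -2.230e-02  1.700e-02  4.509e-01 -2.250e-02  1.481e-01
  1.240e+02]
scene tap [ 4.493e-01 -2.454e-01  1.820e-02  4.491e-01 -2.458e-01  9.340e-02
  8.200e+01]
side arb [ 4.502e-01 -2.440e-02  1.530e-02  4.504e-01 -2.470e-02  1.482e-01
  1.690e+02]
side tap [ 4.495e-01 -2.476e-01  1.650e-02  4.496e-01 -2.484e-01  9.350e-02
  1.100e+02]
wrist arb [ 4.494e-01 -3.470e-02  1.190e-02  4.494e-01 -3.810e-02  1.484e-01
  5.270e+02]
wrist tap [ 4.483e-01 -2.513e-01  1.410e-02  4.481e-01 -2.515e-01  9.400e-02
  5.310e+02]
```

View pics/p1.png

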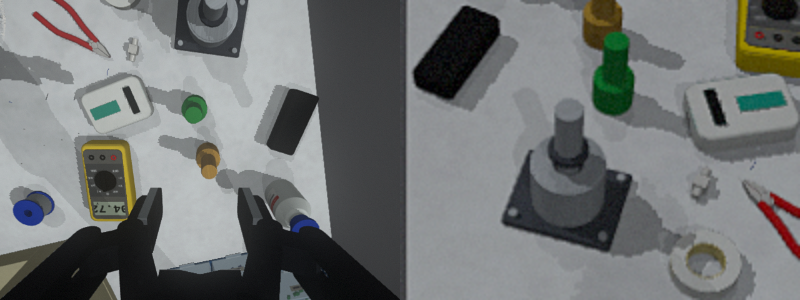

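Both views show the arbor upright and alone in the socket, in side near (323,205) with its top at about 0.149 m. The brass block is untouched at wrist (331,256), so I'll grasp it now.

Run:
```python
from plant import robot
import pickle,cv2,numpy as np
from h import *
D=[np.pi,0,np.pi/2]; T=[.4488,-.2497]
robot.goto([*T,.2],D)
print(robot.move_straight([*T,.060],vel=.1,contact_N=6));s=robot.sense();print(s['tcp_pos'],s['wrist_force'])
robot.grip(0.,80);s=robot.sense();print(s['opening'],s['gripper_force'],s['wrist_force'],s['tcp_pos'])
robot.move_straight([*T,.26],vel=.12)
robot.goto([.4502,-.0268,.26],D)
s=robot.sense();print(s['opening'],s['tcp_pos'],s['wrist_force'],s['t'])
F={n:robot.grab_frame(n) for n in ('scene','side')};pickle.dump(F,open('f4.pkl','wb'))
cv2.imwrite('pics/t1.png',np.hstack([cv2.resize(F['side']['image'][130:290,240:400],(400,400)),cv2.resize(F['scene']['image'][130:290,240:400],(400,400))])[...,::-1])
```

```text
False
[ 0.44920483 -0.24992072  0.06052653] [-0.03464639 -0.1033982  -0.51228791]
0.28809605683170286 78.12949061393738 [0.09188884 1.08307218 4.98610017] [ 0.44930983 -0.24980378  0.06055252]
0.2825171253205297 [ 0.45038758 -0.02814434  0.26011915] [-0.73804587 -0.92346118 -4.16235533] 18.6833
```

View pics/t1.png

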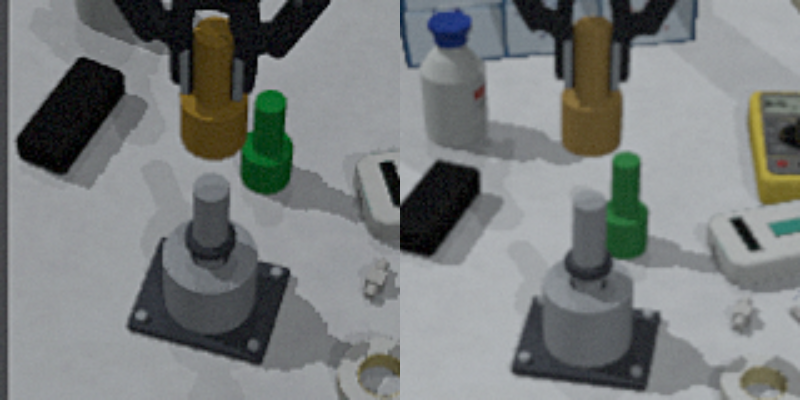

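The block is held upright directly above the arbor. Now I'll make contact and push gently.

Run:
```python
from plant import robot
import numpy as np
X=[.4502,-.0268]
def st(c):
    s=robot.sense();print(c,'collar mm',round((s['tcp_pos'][2]-.0605-.064-.07)*1e3,2),np.round(s['wrist_force'],1),round(s['t'],2))
robot.move_straight([*X,.22],vel=.1);robot.sleep(.3);st(0)
st(robot.move_straight([*X,.200],vel=.012,contact_N=4))
for k in (10,16):
    st(robot.move_straight([*X,.190],vel=.005,contact_N=k))
```

```text
0 collar mm 25.98 [ 0.3  0.2 -3.5] 19.63
True collar mm 11.6 [ 0.1 -0.2  0.5] 20.73
True collar mm 9.58 [-0.1  0.1  3.5] 21.73
True collar mm 9.55 [-2.5  0.1  6.7] 22.62
```

Run:
```python
from plant import robot
import numpy as np
X=[.4502,-.0268]
def st(c):
    s=robot.sense();print(c,'collar mm',round((s['tcp_pos'][2]-.0605-.064-.07)*1e3,2),np.round(s['wrist_force'],1),round(s['t'],2))
for k in (15,20,24,26):
    z=robot.sense()['tcp_pos'][2]
    robot.move_straight([*X,z+.003],vel=.03);robot.sleep(.3);st(0)
    st(robot.move_straight([*X,.190],vel=.004,contact_N=k))
```

```text
0 collar mm 12.34 [-0.3  0.3 -4.7] 23.18
True collar mm 9.6 [-1.2 -0.   5. ] 24.82
0 collar mm 12.42 [ 0.   0.7 -4.4] 25.4
True collar mm 9.6 [-1.7 -0.3  5.4] 27.16
0 collar mm 12.42 [-0.1  0.6 -4.7] 27.74
True collar mm 9.61 [-1.7  1.1  6.4] 29.58
0 collar mm 12.43 [-0.3 -0.  -4.7] 30.18
True collar mm 9.62 [-2.5 -0.1  6.5] 32.06
```

Depth stays at about 9.6 mm from 15 N to 26 N, so it has bottomed. I'll put the block back at its old spot.

Run:
```python
from plant import robot
import pickle,cv2,numpy as np
from h import *
D=[np.pi,0,np.pi/2]; T=[.4488,-.2497]
p=robot.sense()['tcp_pos']
robot.move_straight([.4502,-.0268,.26],vel=.12)
robot.goto([*T,.26],D)
robot.move_straight([*T,.075],vel=.12)
print(robot.move_straight([*T,.0575],vel=.012,contact_N=3));s=robot.sense();print(s['tcp_pos'],s['wrist_force'])
robot.grip(.6);robot.sleep(.3)
p=robot.sense()['tcp_pos']
robot.move_straight([p[0],p[1],.25],vel=.12)
robot.goto([.435,-.15,.32],D)
F={n:robot.grab_frame(n) for n in ('scene','side','wrist')};print(robot.sense()['t'],robot.sense()['wrist_force'])
def px(f,X):
    c=np.array(f['R'])@X+f['t'];return c[:2]/c[2]*f['fx']+[f['cx'],f['cy']]
for n in ('scene','side'):
  for nm,X,r in (('arb',[.450,-.0265,.1436],.013),('tap',[.45,-.248,.095],.013),('stub',[.4167,.223,.076],.008)):
    try: print(n,nm,top(F[n],px(F[n],np.array(X)),X[2],r,.008))
    except Exception as e: print(n,nm,'none')
cv2.imwrite('pics/e1.png',np.hstack([cv2.resize(F['side']['image'][100:400,240:440],(400,600)),cv2.resize(F['scene']['image'][130:400,240:420],(400,600))])[...,::-1])
```

```text
True
[ 0.44881232 -0.24968874  0.06054827] [ 0.20658958 -0.29302715  5.814906  ]
39.5 [ 0.1291862   0.09461055 -0.18820926]
scene arb [ 4.515e-01 -2.300e-02  1.760e-02  4.512e-01 -2.290e-02  1.421e-01
  1.340e+02]
scene tap [ 4.476e-01 -2.457e-01  1.790e-02  4.487e-01 -2.460e-01  9.360e-02
  8.100e+01]
scene stub [4.171e-01 2.252e-01 9.900e-03 4.172e-01 2.250e-01 7.410e-02 7.700e+01]
side arb [ 4.513e-01 -2.540e-02  1.500e-02  4.507e-01 -2.520e-02  1.420e-01
  1.680e+02]
side tap [ 4.495e-01 -2.476e-01  1.650e-02  4.485e-01 -2.484e-01  9.350e-02
  1.110e+02]
side stub [4.161e-01 2.225e-01 8.700e-03 4.165e-01 2.222e-01 7.520e-02 9.100e+01]
```

View pics/e1.png

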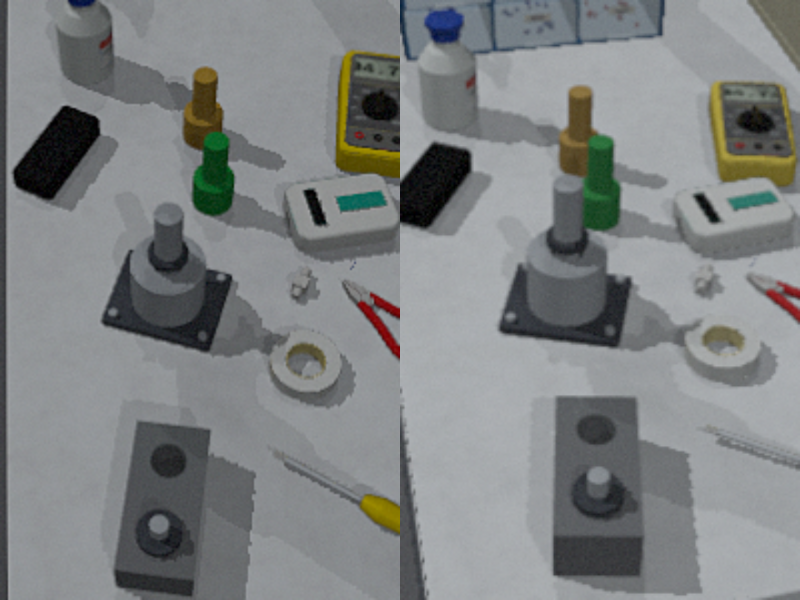

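The arbor sits deeper, with its top about 6.5 mm lower. The brass block is upright, the plug is untouched and the arm is clear.

```bash
python3 -c "
from plant import robot
print(robot.close_job())"
```

```text
the job is handed in; nothing more can be done
None
```

The job is handed in: the arbor is driven down onto the stop, with its collar about 9.6 mm above the socket face and no further movement between 15 and 26 N. The brass block stands upright on the bench and the short plug is untouched in the holder; no verdict came back on hand-in.

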